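Assemble the ornament drying stand: spacer and hanger plate on the splined column

ROBOT

A 6-joint arm with a two-finger parallel gripper is mounted at the origin on the work surface. World frame = base frame: x ahead of the robot, y to its left, z up, the work surface at z = 0. Lengths are in m, angles in rad, forces in N, time in s.
With the tool pointing down it reaches from about 0.325 to 0.775 m from the base axis. Payload 5.5 kg.
Tool frame: the origin (TCP) lies midway between the tips of the shut fingers; the grasp point (between the pads) lies 19 mm behind it; z points along the fingers, y is the line along which they close (so a half turn about z gives the same grasp; the last joint's range is limited). The gripper opens to 85 mm and grips with 20 to 120 N. Pads are 22 mm wide; open, the fingers measure 114 mm over their backs; the gripper's body (76 mm by 85 mm) begins 54 mm behind the grasp point. The pads swing forward as they close: fully open they stand 13 mm farther back than shut.
Start: joints at [-1.25, 0.091, 1.231, -0, 1.82, -0.057], TCP at [0.221, -0.558, 0.231] pointing down, gripper open.
Joint ranges: [-2.87, 2.87], [-0.86, 2.18], [0.17, 2.46], [-1.51, 4.65], [0.06, 2.69], [-2.65, 2.65]. Speed limits (rad/s): [2.57, 2.57, 3.01, 3.14, 3.14, 3.14].

INTERFACE

Orientations are given as a unit quaternion [x, y, z, w].
In Python, from station import sensors, viewer, job gives the robot as it stands.
- The arm moves only by the shell command python3 -m inch 'ROWS' [OPENING]. ROWS is JSON, a list that holds one entry, the list of rows, each a list of 4 numbers: the shift along the world's x, y, z in m, then the turn about the world's z in rad. A call has 1 to 5 rows; each row shifts and turns the commanded pose from where the row before left it; what a row does not reach is not made up. A row lasts 1/12 s, in which the tool goes at most 41.7 mm and 7.16 degrees, less where a joint would pass 70% of its speed; a pose out of reach is approached as far as the arm can. A call is refused whole if a number of a shift passes 0.0417 or a number of a turn 0.125, either way. A call with a gripper value outside its range is refused whole. OPENING is the finger opening in m, from 0 to 0.0854, set as the call begins (- or left out, the last holds). The fingers move at their own pace and stop on an object; the grip force is fixed at half the most. Time passes only in rows, so rows that do not move let the fingers close. It gives the time, the measured TCP pose, the force, the opening and the grip force at its end, in the units of the state.
- sensors.state(): the state, without advancing time (a new reading comes with each control period).
- viewer.capture(name): name is "scene" or "top" or "wrist"; returns a dict with "color" (384x512x3 uint8, red, green, blue), "mtx" (3x3 intrinsics, pixels), "dist_coeffs" ([k1, k2, p1, p2, k3] as OpenCV has them; the pictures are not rectified), "T" (4x4, takes a point from camera to world coordinates); the wrist camera has in their place "tool_from_camera" (4x4, takes a point from camera to tool coordinates, whose origin is the TCP and whose axes are the flange's). Camera axes: x right, y down, z forward; pixel columns grow to the right and rows downward; lengths in m; the calibration is good to about 2 mm. A picture is of the moment at which its call begins: read the wrist's pose just before it. There is no depth.
- job.close_job(): hands the job in; it is judged then, once.
The state is a dict: "time": time; "qpos": joint angles; "joint_vel": joint speeds; "effort": joint torques, N m; "eef_pos": TCP position; "eef_rot": TCP orientation; "contact_force": force on the tool from outside, world axes, zero at the start; "ft_torque": the same for the moment, N m; "finger_gap": finger opening in m; "gripper_force": force on a finger pad.
Only numpy, scipy, OpenCV 4.12 (cv2) and the standard library are available. Lean on these libraries where they do the work, as an engineer would, in place of code of your own. Each camera call takes 0.05 s, during which the arm holds its last target. There are 200 camera calls.

TASK

Put the two loose toothed plates on the splined column of the drying stand, alternating: first the spacer plate, fully home on the column's flange with its short tab pointing opposite to the foot's toe, then the hanger plate, fully home on the spacer with its long arm over the toe (each as near to that as the splines allow). The column's splines may sit up to 30 degrees or so turned in the foot, so feel for them: never force a plate (never 30 N or more), and leave everything else on the bench where it is.

Things in the scene. Friction and masses are not known exactly. Their poses are not given: they have to be found in the camera images.
- stand: Grey drying stand bolted to the bench, fixed. Origin on the column's axis at bench level, z up, +x along the toe. Round foot 84 mm across, 12 mm high. Above it, on the column, a flange 72 mm across, top 25 mm above the origin: the spacer seats there. Toe 24 mm wide, 12 mm high, reaching 100 mm from the axis along +x. 30 N or more between a plate and the stand, or plate and plate, is too much.
- column_top (a point): On the axis, 64 mm above the stand's origin, at the tops of the column's four splines (7 mm wide, to 20 mm from the axis, 90 deg apart); axes are the STAND's. Core radius 13.8; pilot nose: straight to 68 mm, taper to radius 8 at 78. Clamped at an unreported angle: one spline is within 32 deg of the stand's +x. Column and flange are sprung: sink 1 mm per N past 4 N, up to 10 mm, then rigid.
- spacer: Spacer plate, steel, about 0.15 kg, flat on the bench. Hexagonal plate 72 mm across flats, 5 mm thick, with a short broad tab (30 mm wide, 5 thick) reaching 62 mm from the bore's axis along its +x. Origin on the bore's axis at the underside, z up. Slides onto the splines only where its +x is at a multiple of 90 deg from a spline (play 1.4 mm, 5 deg). Home: origin 25 mm above the stand's.
- spacer_collar (a point): On the spacer's bore axis, top of its collar, 20 mm above the underside. Collar: hexagonal, 56 mm across flats, from 5 to 20 mm up; grip it from above by two flats that face away from each other (normals at 30, 90, 150 deg from plate +x). Bore 44 mm across flats with four inward teeth at 45, 135.. deg, 16 mm wide, flat, tips 15 mm from the axis, 10 mm high from the underside.
- spacer_tab (a point): Point on the spacer's tab, 50 mm from the bore's axis along the spacer's +x, 2.5 mm above its underside; axes as the spacer's.
- hanger: Hanger plate, bare steel, about 0.17 kg, flat on the bench. Same hexagonal plate, but with a long narrow arm (14 mm wide, 5 thick) reaching 97 mm from the bore's axis along its +x, with an upturned lip 13 mm high at the end. Origin on the bore's axis at the underside, z up. Engages the splines as the spacer does. Home on the spacer's collar: origin 45 mm above the stand's.
- hanger_collar (a point): On the hanger's bore axis, top of its collar, 20 mm above the underside. Collar, bore and teeth are the same as the spacer's.
- hanger_arm (a point): Point on the hanger's arm, 50 mm from the bore's axis along the hanger's +x, 2.5 mm above its underside; axes as the hanger's.
- ornament: Bystander: glass angel ornament standing on its skirt, 52 mm across, 90 mm high. Origin: centre of its underside.
- tape_roll: Bystander: roll of tape lying flat, 84 mm across, 25 mm high. Origin: centre of its underside.
- pot_a: Bystander: small closed paint pot, 42 mm across, 42 mm high. Origin: centre of its underside.
- pot_b: Bystander: small closed paint pot like the other, 42 mm across, 42 mm high. Origin: centre of its underside.
- jar: Bystander: closed rinsing jar, 80 mm across, 110 mm high. Origin: centre of its underside.
- brush: Bystander: paint brush lying on the bench, 190 mm long. Origin near its middle, at bench level.
- sponge_block: Bystander: yellow block 70 x 70 x 50 mm high. Origin: centre of its underside.

How it is judged:
On the way, in this order (a step that is already met when the one before it is completed fails the run):
1. the spacer is fully home on the column's flange, its tab opposite to the toe (horizontal distance between spacer and stand below 0.004 m and z of spacer in the frame of stand between 0.014 and 0.0275 m and angle between spacer's own z axis and vertical below 0.06 rad and x of spacer_tab in the frame of stand below -0.0354 m), for 0.2 s.
2. the hanger plate is fully home on the spacer, its arm over the toe (all of step 1 and horizontal distance between hanger and stand below 0.004 m and z of hanger in the frame of stand between 0.034 and 0.0485 m and angle between hanger's own z axis and vertical below 0.06 rad and x of hanger_arm in the frame of stand above 0.0354 m), for 0.2 s.
At the end, for the whole second after the job is handed in: Spacer flat on the flange (underside 14 to 27.5 mm above the stand origin), tab within about 45 degrees of opposite the toe; hanger flat on the spacer (34 to 48.5 mm), arm within about 45 degrees of the toe; both within 4 mm of the axis, tilt under 0.06 rad, released and at rest (all of step 2 and linear speed of each of spacer, hanger below 0.02 m/s and angular speed of each of spacer, hanger below 0.2 rad/s); the robot touches nothing.
It fails at once if a plate is pressed or knocked against the stand, or the hanger against the spacer, with 30 N or more (contact force between spacer and stand above 30 N or contact force between hanger and stand above 30 N or contact force between hanger and spacer above 30 N).
It fails at once if a bystander is moved by more than 25 mm (distance of any of ornament, tape_roll, pot_a, pot_b, jar, brush, sponge_block from where it was at the start of the episode above 0.025 m).
It also fails if it takes over 72 s, if anything falls off the work surface, if the arm or the gripper's body presses on something with over 40 N, if the wrist force passes 120 N, or if a joint passes its speed limit or range.

## Working session

There is one attempt and no reset: what is moved stays moved. The work goes in short steps, Python scripts to look and compute and a shell command to move; the robot and the scene stay as the last step left them, time stands still between calls to the robot, and variables do not carry over. Pictures are saved under pics/ and viewed, at most 10 in all, crops included, and the job is handed in when it is done.

```bash
mkdir -p pics; ls; cat > h.py <<'E'
import numpy as np, cv2
from station import sensors, viewer, job
def cap(name, save=None):
    s=sensors.state(); c=viewer.capture(name)
    if save: cv2.imwrite('pics/'+save+'.png', c['color'][:,:,::-1])
    if 'T' not in c:
        from scipy.spatial.transform import Rotation as R
        T=np.eye(4); T[:3,:3]=R.from_quat(s['eef_rot']).as_matrix(); T[:3,3]=s['eef_pos']
        c['T']=T@np.array(c['tool_from_camera'])
    return c
def ray(c,px,z):
    px=np.array(px,float).reshape(-1,1,2)
    n=cv2.undistortPoints(px,np.array(c['mtx']),np.array(c['dist_coeffs'])).reshape(-1,2)
    T=np.array(c['T']); d=np.c_[n,np.ones(len(n))]@T[:3,:3].T; o=T[:3,3]
    return o+d*((z-o[2])/d[:,2])[:,None]
def proj(c,P):
    W=np.linalg.inv(np.array(c['T'])); r=cv2.Rodrigues(W[:3,:3])[0]
    return cv2.projectPoints(np.array(P,float).reshape(-1,3),r,W[:3,3],np.array(c['mtx']),np.array(c['dist_coeffs']))[0].reshape(-1,2)
E
python3 - <<'E'
from h import *
import pickle
a=cap('scene');b=cap('top')
pickle.dump((a,b),open('v0.pkl','wb'))
im=np.hstack([a['color'],b['color']])
cv2.imwrite('pics/scene.png',cv2.resize(a['color'][:,:,::-1],(800,600)));cv2.imwrite('pics/top.png',cv2.resize(b['color'][:,:,::-1],(800,600)))
print(np.round(a['T'],3),np.round(b['T'],3));print(sensors.state())
E
```

```text
pics
[[ 0.395  0.543 -0.741  1.342]
 [ 0.918 -0.244  0.312 -0.311]
 [-0.011 -0.803 -0.595  0.679]
 [ 0.     0.     0.     1.   ]] [[ 0.023 -0.996  0.089  0.446]
 [-1.    -0.025 -0.016  0.006]
 [ 0.019 -0.089 -0.996  1.276]
 [ 0.     0.     0.     1.   ]]
{'time': 0.1, 'qpos': array([-1.24970550e+00,  9.18026211e-02,  1.23179469e+00, -1.08347501e-05,
        1.81981535e+00, -5.66859618e-02]), 'joint_vel': array([ 2.56797676e-04, -4.62942957e-05, -2.83895310e-03,  1.77683598e-04,
       -2.13332746e-04,  1.04978497e-03]), 'effort': array([ 3.63618332e-03, -4.60219109e+01, -4.19217181e+01,  7.70213683e-05,
        1.06457103e-02,  1.42841259e-05]), 'eef_pos': array([ 0.22123196, -0.55743896,  0.23023604]), 'eef_rot': array([ 9.82213408e-01,  1.87765791e-01, -1.25159616e-04, -9.01366109e-04]), 'contact_force': array([ 0.11684262, -0.43556892,  0.08710132]), 'ft_torque': array([-0.01667989,  0.01393544, -0.03298592]), 'gripper_force': 0.0, 'finger_gap': 0.08519345436623407}
```

View pics/top.png

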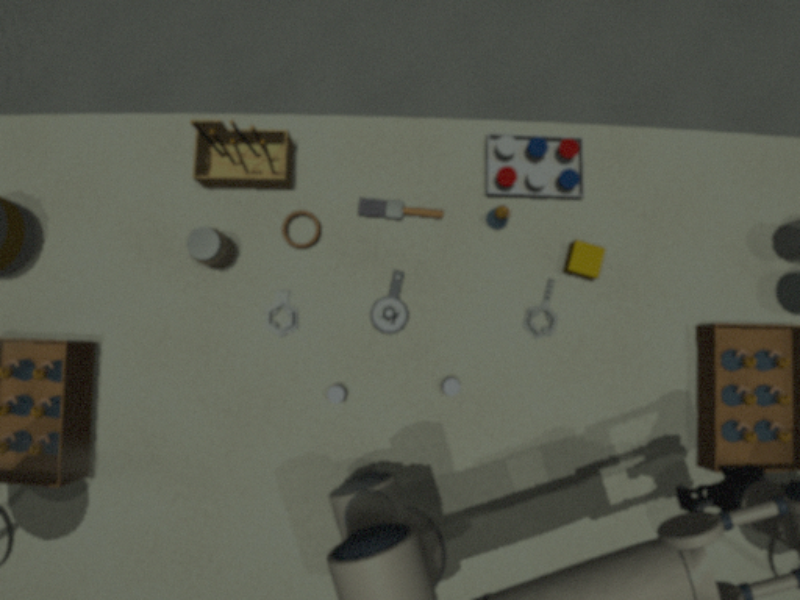

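View pics/scene.png

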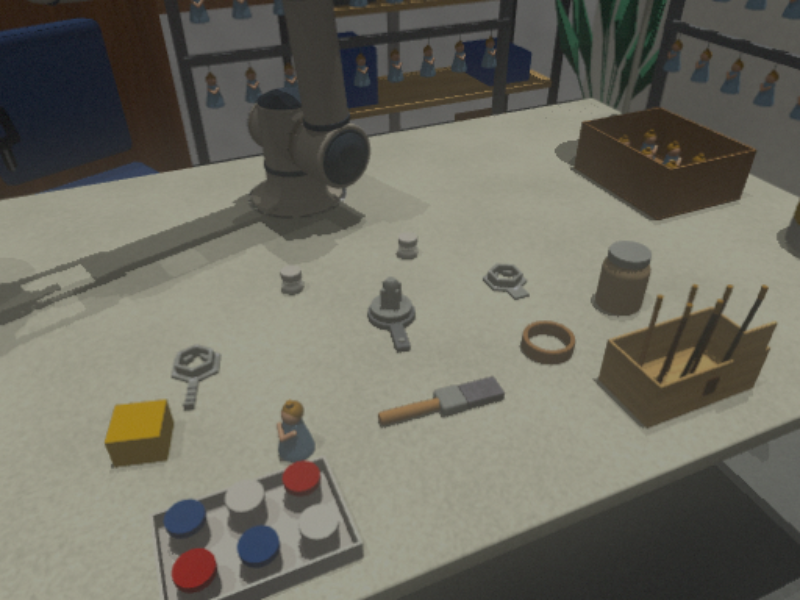

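The top view (800 px scale) shows the stand at (390,313) with its toe tip at (398,272). The spacer is at (283,318), tab toward (287,293), and the hanger at (540,321), arm toward (549,280). The pots are at (335,394) and (452,386), nearer the robot.

```bash
python3 - <<'E'
from h import *
import pickle
a,b=pickle.load(open('v0.pkl','rb'))
for n,p,z in [('stand',(390,313),.078),('flange',(389,315),.02),('toe',(398,272),.012),('sp',(283,318),.01),('tab',(287,293),.005),('ha',(540,321),.01),('lip',(549,281),.015),('potL',(335,394),.03),('potR',(452,386),.03),('sponge',(585,259),.05),('orn',(500,213),.08),('tape',(302,229),.02)]:
    print(n,ray(b,np.array(p)*.64,z)[0].round(3))
c=cap('wrist'); print(np.array(c['tool_from_camera']).round(3),c['mtx'],c['dist_coeffs'])
E
```

```text
stand [0.526 0.014 0.078]
flange [0.526 0.017 0.02 ]
toe [ 0.622 -0.     0.012]
sp [0.514 0.249 0.01 ]
tab [0.57  0.244 0.005]
ha [ 0.521 -0.317  0.01 ]
lip [ 0.61  -0.336  0.015]
potL [0.353 0.128 0.03 ]
potR [ 0.376 -0.122  0.03 ]
sponge [ 0.656 -0.407  0.05 ]
orn [ 0.744 -0.214  0.08 ]
tape [0.711 0.214 0.02 ]
[[ 0.    -0.956 -0.292  0.074]
 [ 1.     0.    -0.001  0.   ]
 [ 0.001 -0.292  0.956 -0.142]
 [ 0.     0.     0.     1.   ]] [[279.11794809   0.         259.92845196]
 [  0.         279.11794809 189.86241287]
 [  0.           0.           1.        ]] [-0.00960113  0.          0.          0.          0.        ]
```

```bash
python3 -m inch '[[[0.03,0.024,-0.008,-0.06],[0.03,0.024,-0.008,-0.06],[0.03,0.024,-0.008,-0.06],[0.03,0.024,-0.008,-0.06],[0.03,0.024,-0.008,-0.06]]]' | tail -5
python3 -m inch '[[[0.03,0.024,-0.008,-0.06],[0.03,0.024,-0.008,-0.06],[0.03,0.024,-0.008,-0.06],[0.03,0.024,-0.008,-0.06],[0.03,0.024,-0.008,-0.06]]]' | tail -5
python3 -m inch '[[[0,0,0,0],[0,0,0,0],[0,0,0,0]]]'
python3 - <<'E'
from h import *
import pickle
c=cap('wrist','hang'); pickle.dump(c,open('hang.pkl','wb'))
E
```

```text
eef_pos: [0.3723, -0.4363, 0.1906]
eef_rot: [0.999, 0.037, -0.0, -0.0]
contact_force: [0.2, -0.8, 0.7]
finger_gap: 0.0855
gripper_force: 0.0
eef_pos: [0.5225, -0.3161, 0.1506]
eef_rot: [0.994, -0.112, -0.0, -0.0]
contact_force: [0.0, -0.1, -0.3]
finger_gap: 0.0854
gripper_force: 0.0
time: 1.23
eef_pos: [0.521, -0.3178, 0.151]
eef_rot: [0.994, -0.11, -0.0, 0.0]
contact_force: [-0.3, -0.0, 0.1]
finger_gap: 0.0855
gripper_force: 0.0
```

View pics/hang.png

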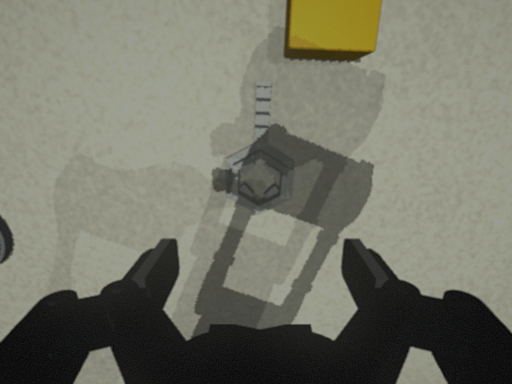

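The wrist view shows the hanger bore at about (262,180) and its arm running up to the lip at (263,84). The sponge is above right, and the robot's shadow covers the plate.

```bash
python3 - <<'E'
from h import *
import pickle
c=pickle.load(open('hang.pkl','rb'))
im=c['color'][60:240,190:330][:,:,::-1].astype(np.float32)
im=np.clip((im-20)*2.2,0,255).astype(np.uint8)
cv2.imwrite('pics/hangc.png',cv2.resize(im,None,fx=4,fy=4,interpolation=cv2.INTER_CUBIC)[:600])
for p,z in [((262,178),.02),((263,84),.018),((263,125),.005)]: print(ray(c,p,z).round(4))
E
```

```text
[[ 0.5238 -0.3207  0.02  ]]
[[ 0.6106 -0.3409  0.018 ]]
[[ 0.5735 -0.3329  0.005 ]]
```

View pics/hangc.png

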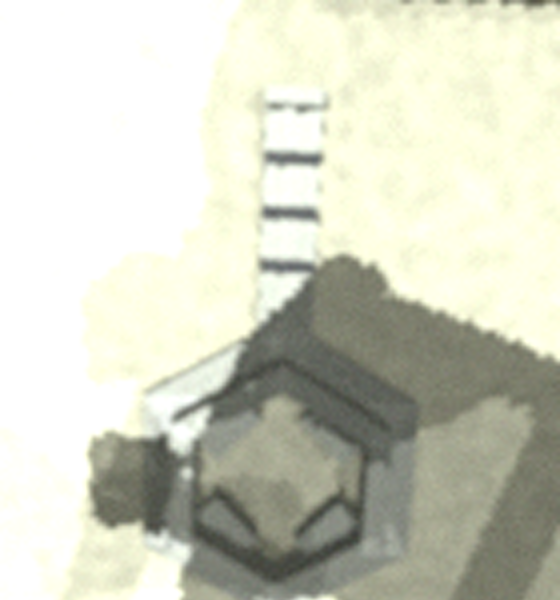

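The enhanced crop gives the plate hexagon's sides at x = 143 and 418 and its corners at mean y = 476, so the centre is at image pixel (260.2,179). The arm runs straight up to about (263.5,84).

```bash
python3 -m inch '[[[0,0.037,0.012,0],[0,0.037,0.012,0],[0,0.037,0.012,0],[0,0.037,0.012,0],[0,0.037,0.012,0]]]' | tail -5
python3 -m inch '[[[0.001,0.037,0,0],[0.001,0.037,0,0],[0,0.037,0,0],[0,0.037,0,0],[0,0,0,0]]]' | tail -5
python3 -m inch '[[[0,0,0,0],[0,0,0,0],[0,0,0,0]]]'
python3 - <<'E'
from h import *
import pickle
c=pickle.load(open('hang.pkl','rb'))
P=ray(c,(260.2,179),.005)[0];A=ray(c,(263.7,85),.018)[0];print(P,A,np.arctan2(*(A-P)[[1,0]]),np.linalg.norm((A-P)[:2]))
c=cap('wrist'); pickle.dump(c,open('stand.pkl','wb'))
im=c['color'][60:260,160:360][:,:,::-1].astype(np.float32)
im=np.clip((im-20)*1.6,0,255).astype(np.uint8)
cv2.imwrite('pics/standc.png',cv2.resize(im,(600,600),interpolation=cv2.INTER_CUBIC))
E
```

```text
eef_pos: [0.5204, -0.1329, 0.2126]
eef_rot: [0.994, -0.112, 0.001, 0.0]
contact_force: [0.8, 0.0, 0.0]
finger_gap: 0.0856
gripper_force: 0.0
eef_pos: [0.5229, 0.0194, 0.2123]
eef_rot: [0.994, -0.109, 0.001, -0.001]
contact_force: [0.6, -0.7, -0.3]
finger_gap: 0.0854
gripper_force: 0.0
time: 2.37
eef_pos: [0.5234, 0.0134, 0.2116]
eef_rot: [0.994, -0.112, 0.0, 0.0]
contact_force: [0.2, -0.5, -0.9]
finger_gap: 0.0855
gripper_force: 0.0
[ 0.5192656  -0.31782738  0.005     ] [ 0.60960367 -0.34138711  0.018     ] -0.2551127569550001 0.09335967249536976
```

View pics/standc.png

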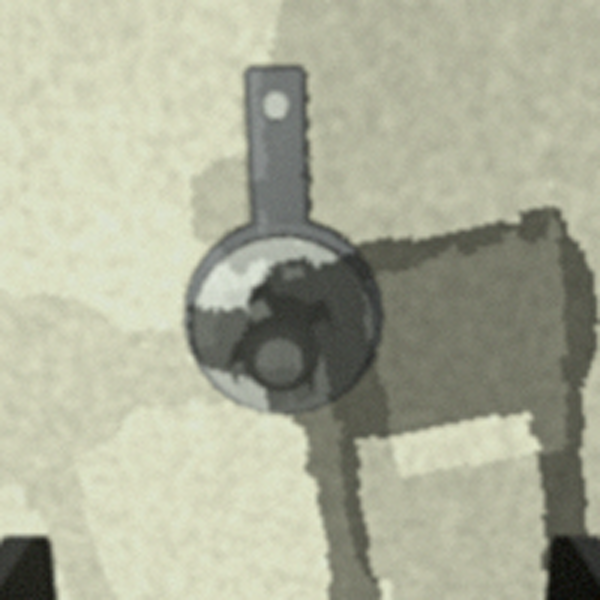

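The stand view, as crop pixels at 3x, shows the nose tip circle at (280,362), the foot circle centred at (284,318) and the toe end at (275,67). The splines are in shadow, so I'll enhance that area.

```bash
python3 - <<'E'
from h import *
import pickle
c=pickle.load(open('stand.pkl','rb'))
N=ray(c,(253.3,180.7),.078)[0];F=ray(c,(254.7,166),.012)[0];T=ray(c,(251.7,82.3),.012)[0]
print(N,F,T,[np.arctan2(*(T-X)[[1,0]]) for X in (N,F)],[np.linalg.norm((T-X)[:2]) for X in (N,F)])
im=c['color'][130:205,215:295][:,:,::-1]
g=cv2.cvtColor(im,cv2.COLOR_BGR2GRAY); g=cv2.resize(g,None,fx=7.4,fy=7.4,interpolation=cv2.INTER_CUBIC)
cv2.imwrite('pics/spl.png',np.clip((g.astype(float)-20)*3.2,0,255).astype(np.uint8))
E
```

```text
[0.52484168 0.01989732 0.078     ] [0.52594798 0.01940403 0.012     ] [6.21935631e-01 4.72494974e-04 1.20000000e-02] [np.float64(-0.19745535107755288), np.float64(-0.19472962440679373)] [np.float64(0.09901797773591658), np.float64(0.09783676595888473)]
```

View pics/spl.png

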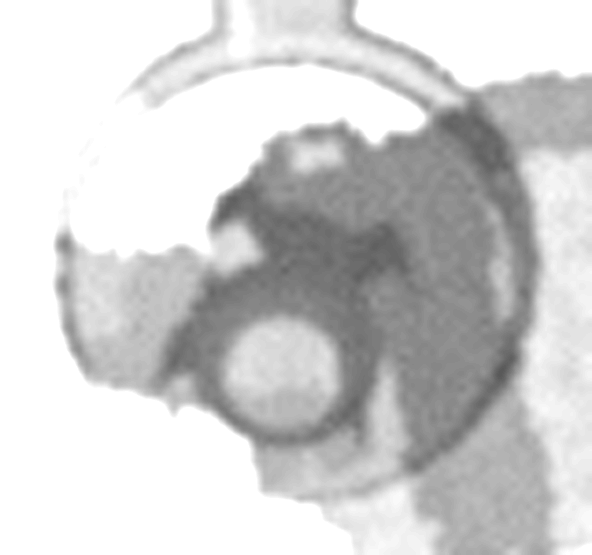

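```bash
python3 -m inch '[[[0,0.035,0,0],[0,0.035,0,0],[0,0.035,-0.03,0],[0,0,-0.02,0],[0,0,0,0]]]' | tail -5
python3 -m inch '[[[0,0,0,0],[0,0,0,0]]]' | head -2
python3 - <<'E'
from h import *
import pickle
a=pickle.load(open('v0.pkl','rb'))[0]
N=[.5252,.0193,.064]
def crop(c,h,s):
    p=proj(c,N)[0]; print(p)
    x,y=[int(v) for v in p]; im=c['color'][max(y-h,0):y+h,max(x-h,0):x+h][:,:,::-1]
    g=cv2.resize(cv2.cvtColor(im,cv2.COLOR_BGR2GRAY),(s,s),interpolation=cv2.INTER_CUBIC).astype(float)
    lo,hi=np.percentile(g,[2,90]); return np.clip((g-lo)/(hi-lo)*255,0,255).astype(np.uint8)
c=cap('wrist','st2'); pickle.dump(c,open('stand2.pkl','wb'))
cv2.imwrite('pics/two.png',np.hstack([crop(a,25,400),crop(c,35,400)]))
E
```

```text
eef_pos: [0.5215, 0.1167, 0.1591]
eef_rot: [0.994, -0.111, -0.004, 0.001]
contact_force: [0.9, 0.3, -1.3]
finger_gap: 0.0856
gripper_force: 0.0
time: 3.0
eef_pos: [0.5239, 0.1155, 0.1654]
[249.63087648 182.13842952]
[365.01822594 165.66631955]
```

View pics/two.png

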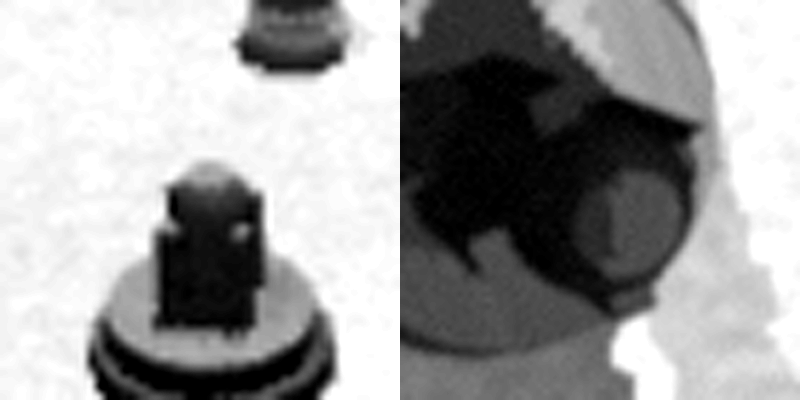

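The right half (second wrist view) shows two spline tops as lighter patches at (560,105) and (635,298). Their midpoint falls on the projected axis, so they are opposite splines.

```bash
python3 - <<'E'
from h import *
import pickle
c=pickle.load(open('stand2.pkl','rb'));c1=pickle.load(open('stand.pkl','rb'))
P=ray(c,[(358,148.4),(371.1,182.1)],.064);print(P,np.linalg.norm(P[0]-P[1]));d=P[0]-P[1]
print('spline ang',np.degrees(np.arctan2(d[1],d[0])), 'toe',np.degrees(-.196))
Q=ray(c1,[(247,163.1)],.064)[0]-[.5250,.0197,.064];print(Q,np.degrees(np.arctan2(Q[1],Q[0])))
E
```

```text
[[0.54190589 0.02350793 0.064     ]
 [0.50883864 0.01567016 0.064     ]] 0.033983433034005396
spline ang 13.334469386116853 toe -11.229972784564136
[0.0164076  0.00344622 0.        ] 11.861857539447547
```

```bash
python3 -m inch '[[[-0.002,0.033,-0.005,0.03],[-0.002,0.033,-0.005,0.03],[-0.002,0.033,-0.005,0.03],[-0.002,0.033,0,0.03],[0,0,0,0]]]' | tail -5
python3 -m inch '[[[0,0,0,0],[0,0,0,0],[0,0,0,0]]]' | head -3
python3 - <<'E'
from h import *
import pickle
c=cap('wrist'); pickle.dump(c,open('sp.pkl','wb'))
im=c['color'][80:260,180:340][:,:,::-1].astype(np.float32)
im=np.clip((im-20)*2,0,255).astype(np.uint8)
cv2.imwrite('pics/spc.png',cv2.resize(im,(533,600),interpolation=cv2.INTER_CUBIC))
E
```

```text
eef_pos: [0.5152, 0.253, 0.1505]
eef_rot: [0.999, -0.049, 0.001, -0.002]
contact_force: [0.5, 0.1, -0.3]
finger_gap: 0.0853
gripper_force: 0.0
time: 3.72
eef_pos: [0.5161, 0.2476, 0.1502]
eef_rot: [0.999, -0.052, 0.001, -0.0]
```

View pics/spc.png

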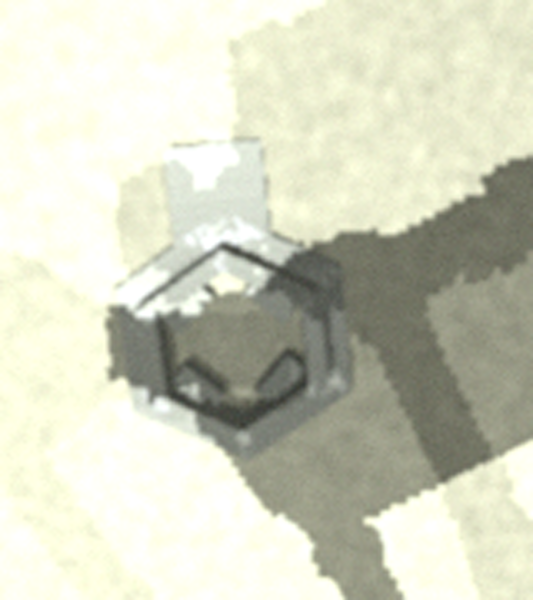

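The spacer crop (3.33x) shows the tab end mid at (215,143), the bottom plate vertex at (241,457) and the side edge mids at (124,349) and (341,327). The centre is near (231.5,331).

```bash
python3 - <<'E'
from h import *
import pickle
c=pickle.load(open('sp.pkl','rb'))
q=lambda x,y:(180+x/3.3333,80+y/3.3333)
P=ray(c,[q(231.5,331),q(215.5,143),q(241,457),q(124.5,349),q(341,327)],.005)
d=P[1]-P[2];print(P.round(4),np.degrees(np.arctan2(d[1],d[0])),np.linalg.norm(d),P[2]+d*.401,np.linalg.norm(P[4]-P[3]))
print(sensors.state()['eef_pos'],sensors.state()['eef_rot'])
E
```

```text
[[0.5158 0.2589 0.005 ]
 [0.5744 0.257  0.005 ]
 [0.4725 0.2607 0.005 ]
 [0.5134 0.2937 0.005 ]
 [0.5135 0.224  0.005 ]] -2.105435675564559 0.10200455567727623 [0.51333017 0.25921395 0.005     ] 0.06970900528906605
[0.51602064 0.24760818 0.15003583] [ 9.98636620e-01 -5.21966449e-02  6.28230062e-04 -1.32545775e-04]
```

```bash
python3 - <<'E'
from h import *
import pickle
a,b=pickle.load(open('v0.pkl','rb'))
for nm,c in (('top',b),('scene',a)):
  for n,P in (('sp',[.5137,.259,.005]),('ha',[.5193,-.318,.005]),('flange',[.525,.0196,.02])):
    p=proj(c,P)[0]; x,y=p.astype(int); h=30
    L=cv2.cvtColor(c['color'],cv2.COLOR_RGB2LAB).astype(float)[y-h:y+h,x-h:x+h]
    d=np.linalg.norm(L-np.median(L,(0,1)),axis=2)>9
    n_,lab,st,ce=cv2.connectedComponentsWithStats(cv2.morphologyEx(d.astype(np.uint8),cv2.MORPH_CLOSE,np.ones((3,3))))
    k=1+np.argmax(st[1:,4]); s=st[k]
    bb=(s[0]+x-h,s[1]+y-h,s[0]+s[2]+x-h,s[1]+s[3]+y-h)
    print(nm,n,p.round(1),'bbox',bb,'cent',(ce[k]+[x-h,y-h]).round(1), ray(c,ce[k]+[x-h,y-h],.008)[0].round(4))
E
```

```text
top sp [178.6 203.6] bbox (np.int64(171), np.int64(194), np.int64(192), np.int64(216)) cent [181.7 203.7] [0.5133 0.2479 0.008 ]
top ha [345.4 206. ] bbox (np.int64(334), np.int64(178), np.int64(357), np.int64(217)) cent [346.5 200.7] [ 0.5376 -0.3209  0.008 ]
top flange [248.2 201.8] bbox (np.int64(236), np.int64(171), np.int64(263), np.int64(215)) cent [250.6 195.2] [0.5486 0.0121 0.008 ]
scene sp [323.2 177.4] bbox (np.int64(309), np.int64(168), np.int64(339), np.int64(193)) cent [324.1 179.5] [0.5278 0.2532 0.008 ]
scene ha [124.6 232. ] bbox (np.int64(109), np.int64(220), np.int64(142), np.int64(261)) cent [124.3 236.5] [ 0.5394 -0.3213  0.008 ]
scene flange [250.  195.3] bbox (np.int64(235), np.int64(177), np.int64(266), np.int64(225)) cent [250.9 200.3] [0.5322 0.0192 0.008 ]
```

```bash
python3 -m inch '[[[-0.0023,0.009,-0.03,0.067],[0,0,-0.03,0],[0,0,-0.03,0],[0,0,-0.03,0],[0,0,0,0]]]' 
python3 -m inch '[[[0,0,-0.012,0],[0,0,-0.012,0],[0,0,0,0],[0,0,0,0]]]'
```

```text
time: 4.18
eef_pos: [0.5095, 0.2551, 0.0221]
eef_rot: [1.0, -0.019, -0.005, 0.002]
contact_force: [-1.4, -0.9, -1.3]
finger_gap: 0.0851
gripper_force: 0.0
time: 4.52
eef_pos: [0.5134, 0.2579, 0.0059]
eef_rot: [1.0, -0.018, 0.0, -0.0]
contact_force: [-0.2, -0.1, -0.0]
finger_gap: 0.0854
gripper_force: 0.0
```

```bash
python3 -m inch '[[[0,0,0,0],[0,0,0,0],[0,0,0,0],[0,0,0,0],[0,0,0,0]]]' 0.045
python3 -m inch '[[[0,0,0,0],[0,0,0,0],[0,0,0,0],[0,0,0,0],[0,0,0,0]]]'
python3 -m inch '[[[0,0,0.02,0],[0,0,0.03,0],[0,0,0.03,0],[0,0,0,0],[0,0,0,0]]]'
python3 - <<'E'
from h import *
import pickle
c=cap('wrist','held'); pickle.dump(c,open('held.pkl','wb'))
g=cv2.cvtColor(c['color'],cv2.COLOR_RGB2GRAY)[90:384,100:420].astype(float)
cv2.imwrite('pics/heldc.png',cv2.resize(np.clip((g-15)*2,0,255).astype(np.uint8),(640,588)))
print(proj(c,[sensors.state()['eef_pos']]))
E
```

```text
time: 4.93
eef_pos: [0.514, 0.2585, 0.007]
eef_rot: [1.0, -0.018, 0.001, -0.001]
contact_force: [0.5, -0.9, 6.0]
finger_gap: 0.0544
gripper_force: 63.6
time: 5.35
eef_pos: [0.5141, 0.2585, 0.007]
eef_rot: [1.0, -0.018, 0.001, -0.001]
contact_force: [0.0, -0.7, 6.3]
finger_gap: 0.0542
gripper_force: 63.6
time: 5.77
eef_pos: [0.5143, 0.2585, 0.0877]
eef_rot: [1.0, -0.018, 0.002, -0.001]
contact_force: [-0.5, 0.2, -2.2]
finger_gap: 0.0542
gripper_force: 63.5
[[260.57899516 242.10779181]]
```

View pics/heldc.png

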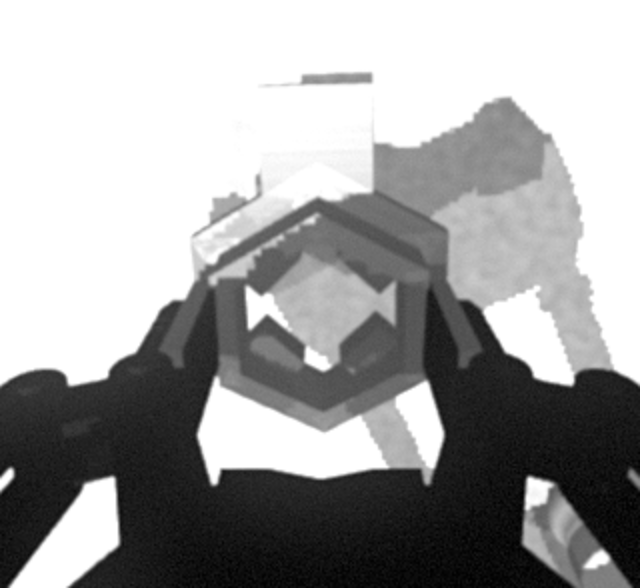

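Spacer is held by the collar, flat-on. In the crop (2x, offset 100,90) its outer top plate corners are at (192,237) and (448,231), and the tab end is at (318,84).

```bash
python3 - <<'E'
from h import *
import pickle
from scipy.spatial.transform import Rotation as R
c=pickle.load(open('held.pkl','rb')); T=np.linalg.inv(np.array(c['tool_from_camera']))
W=np.array(c['T'])@T
def pt(x,y,up): # tool frame; origin plate underside at 7mm beyond TCP
    return (W@[x,y,.007-up,1])[:3]
def sh(n,x,y,up): print(n,((proj(c,[pt(x,y,up)])[0]-[100,90])*2).round(1))
for s in (-1,1):
  sh('tabend',.062,s*.015,.005); sh('platecorner+',.02078,s*.036,.005)
  sh('collar top corner',.01617,s*.028,.02)
  sh('bore corner',.0127,s*.022,.02)
  sh('bore corner-',-.0127,s*.022,.02)
for n,r,u in (('bore',.0254,.02),('collar',.03233,.02),('plate',.04157,.005)):
  sh(n+'+',r,0,u); sh(n+'-',-r,0,u)
sh('bottom tooth tip +-',.0106,.0106,.01);sh('bottom tooth --',-.0106,-.0106,.01)
E
```

```text
tabend [260.2  80.1]
platecorner+ [188.4 232.9]
collar top corner [208.  270.9]
bore corner [232.5 283.5]
bore corner- [236.9 370.4]
tabend [378.7  80.1]
platecorner+ [450.5 233. ]
collar top corner [430.7 271. ]
bore corner [406.2 283.6]
bore corner- [401.8 370.5]
bore+ [319.3 236.6]
bore- [319.3 410.6]
collar+ [319.3 209.9]
collar- [319.3 431.7]
plate+ [319.4 158.9]
plate- [319.4 423.2]
bottom tooth tip +- [358.4 274.6]
bottom tooth -- [281.9 343.3]
```

```bash

python3 -m inch '[[[0,0,0.032,0.12],[0,-0.0085,0,0.12],[0,-0.0085,0,0.12],[0,-0.0085,0,0.12],[0,-0.0085,0,0.12]]]' | grep -E 'eef|force'
python3 -m inch '[[[0.002,-0.0085,0,0.12],[0,-0.0085,0,0.12],[0,-0.0085,0,0.12],[0,-0.0085,0,0.12],[0,-0.0085,0,0.12]]]' | grep -E 'eef'
python3 -m inch '[[[0.002,-0.0085,0,0.12],[0,-0.0085,0,0.12],[0,-0.0085,0,0.12],[0,-0.0085,0,0.12],[0,-0.0085,0,0.12]]]' | grep -E 'eef'
python3 -m inch '[[[0.002,-0.0085,0,0.12],[0,-0.0085,0,0.12],[0,-0.0085,0,0.12],[0,-0.0085,0,0.12],[0,-0.0085,0,0.12]]]' | grep -E 'eef'
python3 -m inch '[[[0.002,-0.0085,0,0.12],[0,-0.0085,0,0.12],[0,-0.0085,0,0.12],[0,-0.0085,0,0.12],[0,-0.0085,0,0.12]]]' | grep -E 'eef'
python3 -m inch '[[[0.002,-0.0085,0,0.12],[0,-0.0085,0,0.12],[0,-0.0085,0,0.12],[0,-0.008,0,0.036],[0,0,0,0]]]' | grep -E 'eef|force'
python3 -m inch '[[[0,0,0,0],[0,0,0,0],[0,0,0,0]]]'
python3 - <<'E'
from h import *
from scipy.spatial.transform import Rotation as R
s=sensors.state();x=R.from_quat(s['eef_rot']).as_matrix()[:,0];print(s['eef_pos'],np.arctan2(x[1],x[0]),s['qpos'][5])
E
```

```text
eef_pos: [0.512, 0.2233, 0.1147]
eef_rot: [0.96, 0.282, -0.002, 0.0]
contact_force: [0.0, -0.1, -1.3]
gripper_force: 63.6
eef_pos: [0.5139, 0.1807, 0.1145]
eef_rot: [0.834, 0.553, -0.002, -0.001]
eef_pos: [0.5159, 0.1383, 0.1145]
eef_rot: [0.633, 0.774, -0.002, -0.001]
eef_pos: [0.5179, 0.0959, 0.1145]
eef_rot: [0.376, 0.927, -0.001, -0.002]
eef_pos: [0.5199, 0.0535, 0.1146]
eef_rot: [0.085, 0.996, -0.0, -0.002]
eef_pos: [0.522, 0.0193, 0.1147]
eef_rot: [-0.109, 0.994, -0.0, -0.002]
contact_force: [-0.6, 0.2, -0.7]
gripper_force: 63.6
time: 8.57
eef_pos: [0.5227, 0.0209, 0.1165]
eef_rot: [-0.109, 0.994, 0.0, -0.001]
contact_force: [0.3, 0.1, -1.0]
finger_gap: 0.0542
gripper_force: 63.6
[0.52273167 0.02093036 0.11646725] -2.92291568744601 -1.814610891142352
```

```bash
python3 -m inch '[[[0.0018,-0.0012,-0.01,0],[0,0,-0.01,0],[0,0,-0.008,0],[0,0,0,0],[0,0,0,0]]]'
python3 -m inch '[[[0,0,-0.005,0],[0,0,0,0],[0,0,0,0]]]'
python3 -m inch '[[[0,0,-0.005,0],[0,0,0,0],[0,0,0,0]]]'

```

```text
time: 8.98
eef_pos: [0.5241, 0.0193, 0.0878]
eef_rot: [-0.109, 0.994, 0.0, -0.001]
contact_force: [0.2, 0.6, -1.7]
finger_gap: 0.0541
gripper_force: 63.6
time: 9.23
eef_pos: [0.5248, 0.0192, 0.0841]
eef_rot: [-0.109, 0.994, -0.0, -0.0]
contact_force: [0.0, 0.3, -0.9]
finger_gap: 0.0545
gripper_force: 63.6
time: 9.48
eef_pos: [0.5247, 0.0192, 0.0788]
eef_rot: [-0.109, 0.994, 0.0, -0.0]
contact_force: [0.7, -0.1, -0.9]
finger_gap: 0.0541
gripper_force: 63.6
```

```bash
python3 -m inch '[[[0,0,-0.003,0],[0,0,0,0],[0,0,0,0]]]' | grep -E 'eef_pos|force'
python3 -m inch '[[[0,0,-0.003,0],[0,0,0,0],[0,0,0,0]]]'| grep -E 'eef_pos|force'
python3 -m inch '[[[0,0,-0.002,0],[0,0,0,0],[0,0,0,0]]]'| grep -E 'eef_pos|force'

```

```text
eef_pos: [0.5247, 0.0192, 0.0759]
contact_force: [0.3, 0.5, -0.8]
gripper_force: 63.6
eef_pos: [0.5247, 0.0192, 0.0729]
contact_force: [0.3, 0.9, -1.6]
gripper_force: 63.6
eef_pos: [0.5247, 0.0192, 0.071]
contact_force: [-0.8, 0.4, -0.9]
gripper_force: 63.6
```

```bash
for i in 1; do python3 -m inch '[[[0,0,-0.002,0],[0,0,0,0]]]' | grep -E 'eef_pos|contact'
python3 -m inch '[[[0,0,-0.002,0],[0,0,0,0]]]'| grep -E 'eef_pos|contact'
python3 -m inch '[[[0,0,-0.002,0],[0,0,0,0]]]'| grep -E 'eef_pos|contact'
python3 -m inch '[[[0,0,-0.002,0],[0,0,0,0]]]'| grep -E 'eef|contact|torque'; done
python3 -c "
from h import *
print(sensors.state()['ft_torque'])"
```

```text
eef_pos: [0.5247, 0.0192, 0.0688]
contact_force: [-0.2, -0.8, -2.2]
eef_pos: [0.5246, 0.0192, 0.0667]
contact_force: [0.4, -0.5, -1.3]
eef_pos: [0.5246, 0.0193, 0.0647]
contact_force: [-0.6, 0.3, -0.5]
eef_pos: [0.5246, 0.0193, 0.0627]
eef_rot: [-0.109, 0.994, 0.0, -0.0]
contact_force: [-0.3, -0.4, -2.1]
[-0.00383659  0.04099029  0.02267682]
```

```bash
python3 -m inch '[[[0,0,-0.003,0],[0,0,-0.003,0],[0,0,0,0]]]' | grep -E 'eef_pos|contact'
python3 -m inch '[[[0,0,-0.003,0],[0,0,-0.003,0],[0,0,0,0]]]'| grep -E 'eef_pos|contact'
python3 -m inch '[[[0,0,-0.003,0],[0,0,-0.003,0],[0,0,0,0]]]'| grep -E 'eef_pos|contact'
python3 -m inch '[[[0,0,-0.003,0],[0,0,-0.003,0],[0,0,0,0]]]'| grep -E 'eef|contact|torque'
```

```text
eef_pos: [0.5244, 0.0192, 0.0562]
contact_force: [-0.0, 0.5, -1.8]
eef_pos: [0.5244, 0.0193, 0.0503]
contact_force: [0.9, 0.0, -0.9]
eef_pos: [0.5244, 0.0192, 0.0443]
contact_force: [0.6, 0.3, -2.5]
eef_pos: [0.5244, 0.0193, 0.0383]
eef_rot: [-0.109, 0.994, 0.0, -0.001]
contact_force: [-0.6, -0.4, -1.0]
```

```bash
python3 -m inch '[[[0,0,-0.002,0],[0,0,-0.002,0],[0,0,0,0]]]' | grep -E 'eef_pos|contact'
python3 -m inch '[[[0,0,-0.001,0],[0,0,-0.001,0],[0,0,0,0]]]'| grep -E 'eef_pos|contact'
python3 -m inch '[[[0,0,-0.001,0],[0,0,0,0]]]'| grep -E 'eef_pos|contact'
python3 -m inch '[[[0,0,-0.001,0],[0,0,0,0]]]'| grep -E 'eef|contact|torque'
```

```text
eef_pos: [0.5246, 0.0192, 0.0347]
contact_force: [-0.2, -0.2, -0.2]
eef_pos: [0.5248, 0.0192, 0.033]
contact_force: [-0.0, 0.2, -0.9]
eef_pos: [0.5249, 0.0193, 0.0322]
contact_force: [-0.1, 1.0, -0.5]
eef_pos: [0.525, 0.0192, 0.0317]
eef_rot: [-0.109, 0.994, -0.0, 0.0]
contact_force: [-1.8, 0.4, 4.2]
```

```bash
python3 -m inch '[[[0,0,-0.0005,0],[0,0,0,0],[0,0,0,0]]]' | grep -E 'eef_pos|contact'
python3 -m inch '[[[0,0,0,0],[0,0,0,0],[0,0,0,0],[0,0,0,0],[0,0,0,0]]]' 0.0854
python3 -m inch '[[[0,0,0.01,0],[0,0,0.03,0],[0,0,0.04,0],[0,0,0.04,0],[0,0,0,0]]]'
python3 -m inch '[[[0,-0.03,0,0],[0,-0.04,0,0],[0,-0.02,0,0],[0,0,0,0]]]'
python3 - <<'E'
from h import *
c=cap('scene')
im=c['color'][130:260,180:320][:,:,::-1]
d=cap('wrist')['color'][:,:,::-1]
cv2.imwrite('pics/s1.png',np.hstack([cv2.resize(im,(400,372),interpolation=cv2.INTER_CUBIC),cv2.resize(d,(400,372))]))
E
```

```text
eef_pos: [0.525, 0.0192, 0.0311]
contact_force: [-2.1, 0.0, 3.3]
time: 13.4
eef_pos: [0.5247, 0.0192, 0.0303]
eef_rot: [-0.109, 0.994, 0.0, -0.0]
contact_force: [-0.4, 0.8, 0.1]
finger_gap: 0.0852
gripper_force: 0.0
time: 13.82
eef_pos: [0.5283, 0.0191, 0.1615]
eef_rot: [-0.109, 0.994, -0.001, 0.008]
contact_force: [1.1, 0.3, 1.6]
finger_gap: 0.0855
gripper_force: 0.0
time: 14.15
eef_pos: [0.5247, -0.0744, 0.1513]
eef_rot: [-0.107, 0.994, -0.001, 0.0]
contact_force: [1.0, 0.2, -0.0]
finger_gap: 0.0852
gripper_force: 0.0
```

View pics/s1.png

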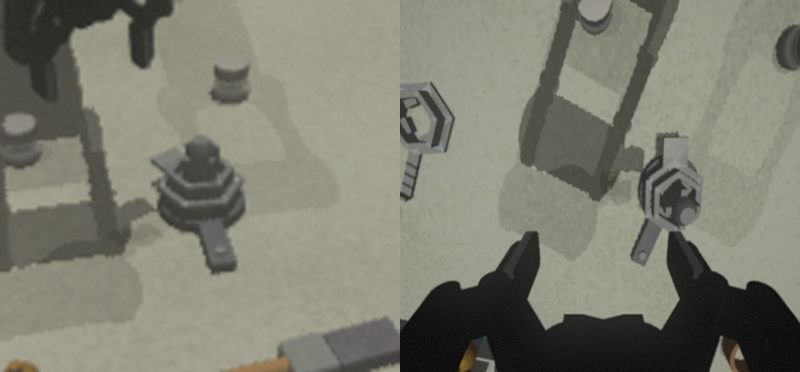

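The spacer sits flat on the flange, tab away from the toe, and the gripper is clear. That was the tenth picture, so the rest is measured numerically.

```bash

python3 -m inch '[[[0,-0.0115,0.01,-0.12],[0,-0.0115,0.01,-0.12],[0,-0.0115,0,-0.12],[0,-0.0115,0,-0.12],[0,-0.0115,0,-0.12]]]' | grep -E 'eef_pos'
python3 -m inch '[[[-0.005,-0.0115,0,-0.12],[0,-0.0115,0,-0.12],[0,-0.0115,0,-0.12],[0,-0.0115,0,-0.12],[0,-0.0115,0,-0.12]]]' | grep -E 'eef_pos'
python3 -m inch '[[[-0.005,-0.0115,0,-0.12],[0,-0.0115,0,-0.12],[0,-0.0115,0,-0.12],[0,-0.0115,0,-0.12],[0,-0.0115,0,-0.12]]]' | grep -E 'eef_pos'
python3 -m inch '[[[-0.005,-0.0115,0,-0.12],[0,-0.0115,0,-0.12],[0,-0.0115,0,-0.12],[0,-0.0115,0,-0.12],[0,-0.0115,0,-0.12]]]' | grep -E 'eef_pos'
python3 -m inch '[[[-0.005,-0.0115,0,-0.12],[0,-0.0115,0,-0.12],[0,-0.0115,0,-0.12],[0,-0.0115,0,-0.12],[0,-0.0115,0,-0.12]]]' | grep -E 'eef_pos'
python3 -m inch '[[[-0.005,-0.0115,0,-0.12],[0,-0.0115,0,-0.12],[0,-0.0115,0,-0.12],[0,-0.0115,0,-0.12],[0,-0.0115,0,-0.12]]]' | grep -E 'eef_pos'
python3 -m inch '[[[0,0,0,0],[0,0,0,0],[0,0,0,0]]]' | grep eef
python3 - <<'E'
from h import *
import pickle
c=cap('wrist','h2'); pickle.dump(c,open('h2.pkl','wb'))
L=cv2.cvtColor(c['color'],cv2.COLOR_RGB2LAB).astype(float)
p=proj(c,[.5193,-.318,.005])[0];print(p)
x,y=p.astype(int); print(L[y-60:y+61:8,max(0,x-60):x+61:8,0].astype(int)); print(L[y-60:y+61:12,max(0,x-60):x+61:12,2].astype(int))
E
```

```text
eef_pos: [0.5252, -0.1272, 0.1713]
eef_pos: [0.5203, -0.1848, 0.171]
eef_pos: [0.5154, -0.2423, 0.171]
eef_pos: [0.5106, -0.2998, 0.1709]
eef_pos: [0.5057, -0.3573, 0.1709]
eef_pos: [0.5009, -0.4148, 0.1708]
eef_pos: [0.5005, -0.4145, 0.1707]
eef_rot: [0.993, -0.117, 0.0, -0.0]
[173.63963695 176.72703168]
[[163 166 166 163 164 165 157 120 127 166 169 167 167 167 169 153]
 [167 161 165 167 168 168 167 159  94 164 166 165 167 161 151 148]
 [166 167 167 167 167 163 166 157 111 166 166 168 166 147 152 149]
 [166 165 163 168 168 168 168 158 108 167 163 168 168 151 144 147]
 [167 168 167 166 165 166 151 149 156 115 168 168 167 149 149 153]
 [168 168 168 166 145 142 151 157 106 123 161 139 169 150 143 161]
 [161 167 167 166 147 135 151 154 146 158  60 162 147 143 144 154]
 [156 156 154 157 138  65 147 154 159 146 134 149 152  94  92 107]
 [155 156 159 160 136  64 104 162 157 158 142 124 139 102  94  99]
 [157 155 157 158 132  72 137  92 157 140 139 122 135 153 157 156]
 [156 149 159 158 159 133  74  60  77 139 118 122 149 154 155 154]
 [156 155 157 157 156 158 154 140 135 138 136 134 157 161 158 107]
 [162 157 157 161 156 150 158 155 158 131 134 135 145 144 130 105]
 [153 159 156 153 157 156 160 156 153 133 141 146 142 144  87  86]
 [157 154 157 160 159 153 160 159 140 147 146 146 145  92  84  87]
 [157 155 153 152 156 154 158 163 154 151 144 146 108  85  85 144]]
[[137 134 137 137 136 129 138 137 135 136 137]
 [137 135 133 135 136 129 136 136 136 136 136]
 [136 138 136 136 136 132 137 136 134 136 136]
 [136 135 137 134 132 132 132 134 133 136 136]
 [136 136 136 131 133 136 132 131 136 135 136]
 [137 137 136 131 136 136 136 131 135 133 134]
 [137 135 137 131 132 137 132 130 136 136 137]
 [138 136 137 136 131 130 131 135 136 135 134]
 [137 137 136 137 137 136 134 136 135 136 134]
 [136 136 136 135 136 137 136 136 136 132 133]
 [136 136 136 137 137 137 137 135 134 133 136]]
```

```bash
cat > m.py <<'E'
from h import *
import pickle
c=pickle.load(open('h2.pkl','rb'))
b=cv2.bilateralFilter(cv2.cvtColor(c['color'],cv2.COLOR_RGB2LAB)[:,:,2],7,8,3).astype(float)
m=(cv2.GaussianBlur(b,(0,0),1)<133.9).astype(np.uint8)
m=m[:250]; m=cv2.morphologyEx(m,cv2.MORPH_OPEN,np.ones((3,3)))
p=proj(c,[.5193,-.318,.005])[0]
cs,_=cv2.findContours(m,cv2.RETR_EXTERNAL,cv2.CHAIN_APPROX_NONE)
cs=[k for k in cs if cv2.contourArea(k)>1500]; k=min(cs,key=lambda k:np.linalg.norm(k[:,0].mean(0)-p))
f=np.zeros_like(m); cv2.drawContours(f,[k],-1,1,-1)
hx=cv2.morphologyEx(f,cv2.MORPH_OPEN,cv2.getStructuringElement(cv2.MORPH_ELLIPSE,(23,23)))
M=cv2.moments(hx,True); ctr=(M['m10']/M['m00'],M['m01']/M['m00'])
arm=f&(1-cv2.dilate(hx,np.ones((7,7)))); ys,xs=np.nonzero(arm)
C=ray(c,ctr,.003)[0]
print('area',M['m00'],'ctr',ctr,C,'bbox',cv2.boundingRect(k),cv2.boundingRect(hx))
A=ray(c,np.c_[xs,ys],.005); r=np.linalg.norm((A-C)[:,:2],axis=1); print('arm',len(xs),r.min(),r.max())
s=(r<.085)&(r>.045); d=A[s].mean(0)-C; print('yaw',np.arctan2(d[1],d[0]), 'equiv area mm2', 0)
H=ray(c,cv2.findContours(hx,0,1)[0][0][:,0].astype(float),.005)[:,:2]; 
print('hexarea',cv2.contourArea(H.astype(np.float32)*1000),'expect',.866*72**2)
E
python3 m.py
```

```text
area 3398.0 ctr (173.35756327251323, 175.08269570335491) [ 0.52087206 -0.31756381  0.003     ] bbox (140, 86, 67, 124) (141, 141, 65, 68)
arm 754 0.04227203673632438 0.0957360923205039
yaw -0.2666079689883973 equiv area mm2 0
hexarea 4402.196698791813 expect 4489.344
```

```bash

python3 -m inch '[[[0.0065,0.0323,0,-0.028],[0.0065,0.0323,0,0],[0.0065,0.0322,0,0],[0,0,-0.03,0],[0,0,-0.03,0]]]' | grep -E 'eef_pos'
python3 -m inch '[[[0,0,-0.03,0],[0,0,-0.03,0],[0,0,-0.02,0],[0,0,0,0],[0,0,0,0]]]' | grep -E 'eef_pos|contact'
python3 -m inch '[[[0,0,-0.01,0],[0,0,-0.0125,0],[0,0,0,0],[0,0,0,0]]]'
```

```text
eef_pos: [0.5216, -0.317, 0.1137]
eef_pos: [0.5188, -0.3178, 0.0298]
contact_force: [0.2, -0.7, 1.4]
time: 18.22
eef_pos: [0.519, -0.3187, 0.0077]
eef_rot: [0.991, -0.133, -0.0, -0.0]
contact_force: [0.3, 0.5, 0.8]
finger_gap: 0.0854
gripper_force: 0.0
```

```bash
python3 -m inch '[[[0.001,0.0008,0,0],[0,0,0,0],[0,0,0,0],[0,0,0,0],[0,0,0,0]]]' 0.045 | grep -E 'contact|gap'
python3 -m inch '[[[0,0,0,0],[0,0,0,0],[0,0,0,0],[0,0,0,0]]]'
python3 -m inch '[[[0,0,0.02,0],[0,0,0.03,0],[0,0,0.03,0],[0,0,0,0],[0,0,0,0]]]'
python3 -m inch '[[[0,0,0.03,0],[0,0,0.012,0],[0,0,0,0],[0,0,0,0]]]' | grep -E 'eef|contact'
python3 - <<'E'
from h import *
import pickle
c=cap('wrist','held2'); pickle.dump(c,open('held2.pkl','wb'))
W=np.array(c['T'])@np.linalg.inv(np.array(c['tool_from_camera']))
def sh(n,x,y,up): print(n,proj(c,[(W@[x,y,.0075-up,1])[:3]])[0].round(1))
for y in (-.007,.007): sh('lip top',.097,y,.018); sh('lip bot',.097,y,0);sh('root',.045,y,.005)
sh('collar-',-.03233,0,.02);sh('collar+',.03233,0,.02);sh('plate+',.04157,0,.005)
L=cv2.cvtColor(c['color'],cv2.COLOR_RGB2LAB)
print(L[50:215:3,260,0]);print(L[290:320,260,0])
print(L[110,230:300,0]);print(L[110,230:300,2]);print(L[140,230:300,2]);print(L[50:100:2,260,2])
E
```

```text
contact_force: [0.1, 0.2, 4.6]
finger_gap: 0.0542
time: 18.97
eef_pos: [0.521, -0.3186, 0.0095]
eef_rot: [0.991, -0.133, 0.001, 0.0]
contact_force: [-0.0, 0.1, 5.3]
finger_gap: 0.0536
gripper_force: 64.1
time: 19.38
eef_pos: [0.5212, -0.3188, 0.0901]
eef_rot: [0.991, -0.133, 0.002, 0.001]
contact_force: [-0.5, 0.3, -3.2]
finger_gap: 0.0542
gripper_force: 64.0
eef_pos: [0.5205, -0.3183, 0.1297]
eef_rot: [0.991, -0.133, 0.0, 0.0]
contact_force: [0.4, 0.3, -2.8]
lip top [243.2  49.4]
lip bot [245.3  56.4]
root [246.3 162.9]
lip top [275.9  49.4]
lip bot [274.   56.4]
root [273.  162.9]
collar- [259.6 305.3]
collar+ [259.6 194.7]
plate+ [259.6 169.3]
[148 157 163 165 166 148  86 168 169 168 169 167 168 169  93  89 169 168
 172 168 167 167 156  86  93 166 165 164 164 162 125  67  55  77  82  83
  80  81  79  81  77  86  84  87  85  81  69  64  66  77  79  81  82 102
 118]
[ 63  64  62  76  97 108 110 109 105  96 103 106 105 115 148 166 164 162
 161 158 146 129 104  94  96  93  91  89  87  89]
[188 191 185 185 178 169 166 166 164 165 163 164 166 168 168 170 167 169
 169 169 169 171 169 166
[... 160 characters left out ...]
63 163 164 166 167 169 171]
[138 138 136 137 137 137 137 137 137 137 137 137 137 137 136 135 132 132
 132 133 131 133 133 133 132 132 133 132 131 131 132 133 132 132 132 131
 132 132 132 132 132 131 132 133 133 134 133 133 133 135 136 137 137 137
 137 137 136 137 137 137 137 137 137 136 136 136 137 137 136 138]
[137 137 137 137 137 136 137 138 137 137 137 138 137 137 137 136 134 132
 132 131 131 131 130 131 130 131 130 131 130 131 131 130 130 132 132 132
 131 131 132 131 131 132 131 132 134 133 132 134 133 134 133 133 133 132
 132 134 133 133 133 133 133 133 133 134 132 133 133 133 132 132]
[136 136 136 135 131 132 131 132 131 130 132 131 131 132 132 132 133 131
 132 132 131 127 127 128 132]
```

```bash

python3 -m inch '[[[0.001,0.0338,0,0.0486],[0.001,0.0338,0,0.0486],[0.001,0.0338,0,0.0486],[0.001,0.0338,0,0.0486],[0.001,0.0338,0,0.0486]]]' | grep -E 'eef_pos'
python3 -m inch '[[[0.0006,0.0338,0,0.0486],[0,0.0338,0,0.0486],[0,0.0338,0,0.0486],[0,0.0338,0,0.0486],[0,0.0335,0,0.0481]]]' | grep -E 'eef_pos'
python3 -m inch '[[[0,0,0,0],[0,0,0,0],[0,0,0,0],[0,0,0,0]]]'
python3 - <<'E'
from h import *
from scipy.spatial.transform import Rotation as R
s=sensors.state();x=R.from_quat(s['eef_rot']).as_matrix()[:,0];print(s['eef_pos'],np.arctan2(x[1],x[0]))
E
```

```text
eef_pos: [0.5243, -0.1475, 0.1277]
eef_pos: [0.5248, 0.0212, 0.1279]
time: 20.93
eef_pos: [0.5256, 0.0185, 0.1291]
eef_rot: [0.994, 0.108, -0.001, 0.0]
contact_force: [0.8, -0.5, -1.9]
finger_gap: 0.0537
gripper_force: 64.5
[0.52561782 0.01852401 0.12914487] 0.2167718943424176
```

```bash

python3 -m inch '[[[0.0004,0.0008,-0.012,0.002],[0,0,-0.012,0],[0,0,-0.013,0],[0,0,0,0],[0,0,0,0]]]' | grep -E 'eef_pos|contact'
python3 -m inch '[[[0,0,-0.004,0],[0,0,0,0],[0,0,0,0]]]' | grep -E 'eef_pos|contact'
python3 -m inch '[[[0,0,-0.003,0],[0,0,0,0],[0,0,0,0]]]' | grep -E 'eef_pos|contact'
python3 -m inch '[[[0,0,-0.003,0],[0,0,0,0],[0,0,0,0]]]' | grep -E 'eef_pos|contact'
python3 -m inch '[[[0,0,-0.002,0],[0,0,0,0],[0,0,0,0]]]' | grep -E 'eef_pos|contact'
```

```text
eef_pos: [0.5252, 0.02, 0.091]
contact_force: [0.1, 0.3, -2.4]
eef_pos: [0.5265, 0.0203, 0.0895]
contact_force: [0.6, 0.3, -1.2]
eef_pos: [0.5263, 0.0204, 0.0862]
contact_force: [0.8, -0.5, -1.1]
eef_pos: [0.5262, 0.0204, 0.0829]
contact_force: [0.9, -0.1, -2.1]
eef_pos: [0.5262, 0.0203, 0.081]
contact_force: [0.3, 0.1, -2.2]
```

```bash

python3 -m inch '[[[0,-0.001,-0.002,0],[0,0,0,0],[0,0,0,0]]]' | grep -E 'eef_pos|contact'
python3 -m inch '[[[0,0,-0.002,0],[0,0,0,0]]]' | grep -E 'eef_pos|contact'
python3 -m inch '[[[0,0,-0.002,0],[0,0,0,0]]]' | grep -E 'eef_pos|contact'
python3 -m inch '[[[0,0,-0.002,0],[0,0,0,0]]]' | grep -E 'eef_pos|contact'
python3 -m inch '[[[0,0,-0.0015,0],[0,0,0,0]]]' | grep -E 'eef_pos|contact'
python3 -m inch '[[[0,0,-0.0015,0],[0,0,0,0]]]' | grep -E 'eef_pos|contact'
```

```text
eef_pos: [0.5262, 0.0193, 0.079]
contact_force: [0.7, 0.3, -2.1]
eef_pos: [0.5262, 0.0194, 0.0768]
contact_force: [-0.3, 0.3, -2.1]
eef_pos: [0.5262, 0.0194, 0.0747]
contact_force: [0.2, 0.0, -2.0]
eef_pos: [0.5262, 0.0194, 0.0728]
contact_force: [0.5, -0.2, -1.7]
eef_pos: [0.5262, 0.0194, 0.0714]
contact_force: [1.0, -0.1, -2.6]
eef_pos: [0.5263, 0.0194, 0.0699]
contact_force: [0.4, -0.2, -2.2]
```

```bash

python3 -m inch '[[[0,0,-0.002,0],[0,0,0,0]]]' | grep -E 'eef_pos|contact'
python3 -m inch '[[[0,0,-0.002,0],[0,0,0,0]]]' | grep -E 'eef_pos|contact'
python3 -m inch '[[[0,0,-0.002,0],[0,0,0,0]]]' | grep -E 'eef_pos|contact'
python3 -m inch '[[[0,0,-0.002,0],[0,0,0,0]]]' | grep -E 'eef_pos|contact'
python3 -m inch '[[[0,0,-0.002,0],[0,0,0,0]]]' | grep -E 'eef_pos|contact'
python3 -m inch '[[[0,0,-0.002,0],[0,0,0,0]]]' | grep -E 'eef_pos|contact'
```

```text
eef_pos: [0.5262, 0.0194, 0.0678]
contact_force: [1.0, 1.3, -2.3]
eef_pos: [0.5262, 0.0194, 0.0658]
contact_force: [0.3, 1.4, -2.6]
eef_pos: [0.5262, 0.0194, 0.0638]
contact_force: [1.3, 0.9, -2.3]
eef_pos: [0.5262, 0.0194, 0.0618]
contact_force: [1.5, 1.0, -1.7]
eef_pos: [0.5262, 0.0194, 0.0598]
contact_force: [2.0, 1.6, -1.6]
eef_pos: [0.5262, 0.0194, 0.0578]
contact_force: [0.3, -0.5, -2.3]
```

```bash

python3 -m inch '[[[0,0,-0.001,0],[0,0,0,0]]]' | grep -E 'eef_pos|contact'
python3 -m inch '[[[0,0,-0.001,0],[0,0,0,0]]]' | grep -E 'eef_pos|contact'
python3 -m inch '[[[0,0,-0.001,0],[0,0,0,0]]]' | grep -E 'eef_pos|contact'
```

```text
eef_pos: [0.5263, 0.0194, 0.057]
contact_force: [1.1, 1.4, -2.4]
eef_pos: [0.5263, 0.0194, 0.056]
contact_force: [0.7, 0.6, -1.1]
eef_pos: [0.5263, 0.0193, 0.055]
contact_force: [0.4, 0.8, -2.2]
```

```bash

python3 -m inch '[[[0,0,-0.001,0],[0,0,0,0]]]' | grep -E 'eef_pos|contact'
python3 -m inch '[[[0,0,-0.001,0],[0,0,0,0]]]' | grep -E 'eef_pos|contact'
python3 -m inch '[[[0,0,-0.001,0],[0,0,0,0]]]' | grep -E 'eef_pos|contact'
```

```text
eef_pos: [0.5265, 0.0193, 0.0544]
contact_force: [-0.5, 1.3, 0.8]
eef_pos: [0.5264, 0.0194, 0.0535]
contact_force: [0.9, -0.4, 2.7]
eef_pos: [0.5265, 0.0193, 0.0524]
contact_force: [-1.5, 1.0, 2.6]
```

Contact came at the predicted seat height (about 0.0545), so I'll release and check.

```bash

python3 -m inch '[[[0,0,0,0],[0,0,0,0],[0,0,0,0],[0,0,0,0],[0,0,0,0]]]' 0.0854 | grep -E 'gap|contact'
python3 -m inch '[[[0,0,0.01,0],[0,0,0.02,0],[0,0,0.03,0],[0,0,0.03,0],[0,0,0.02,0]]]' | grep -E 'eef_pos|contact'
python3 -m inch '[[[0,0,0,0],[0,0,0,0],[0,0,0,0]]]' | grep -E 'eef_pos|time'
python3 - <<'E'
from h import *
import pickle
c=cap('wrist','fin');s=sensors.state()
# lit-steel check: predicted points of hanger at home vs bench (Lab b: bench ~137, steel ~131)
L=cv2.cvtColor(c['color'],cv2.COLOR_RGB2LAB); b=cv2.GaussianBlur(L[:,:,2],(3,3),0)
ax=np.array([.5252,.0192,0]);u=np.array([np.cos(.2187),np.sin(.2187),0]);v=np.array([-u[1],u[0],0])
for dz in (.045,.065):
  for r in (.05,.07,.09,.104): 
    P=ax+u*r+[0,0,dz+.005]; print(dz,r,[int(b[tuple(proj(c,P+v*w)[0].round().astype(int)[::-1])]) for w in (-.012,-.009,-.005,0,.005,.009,.012)])
d=cap('scene');a=pickle.load(open('v0.pkl','rb'))[0]
for n,cc in (('before',a),('after',d)):
  p=proj(cc,ax+u*.097+[0,0,.045])[0];q=proj(cc,ax+u*.097+[0,0,.063])[0];x,y=q.astype(int);print(n,p,q);print(cv2.cvtColor(cc['color'],cv2.COLOR_RGB2LAB)[y-8:y+18:2,x-10:x+11:2,0])
E
```

```text
contact_force: [-0.5, 0.8, -0.7]
finger_gap: 0.0854
eef_pos: [0.527, 0.0193, 0.1663]
contact_force: [0.7, -0.3, -0.3]
time: 26.52
eef_pos: [0.5261, 0.0193, 0.1617]
0.045 0.05 [129, 129, 131, 132, 132, 136, 136]
0.045 0.07 [134, 134, 130, 130, 130, 136, 136]
0.045 0.09 [136, 135, 130, 130, 130, 135, 137]
0.045 0.104 [137, 137, 137, 137, 137, 137, 137]
0.065 0.05 [128, 128, 131, 132, 132, 136, 136]
0.065 0.07 [133, 135, 130, 130, 130, 137, 136]
0.065 0.09 [137, 136, 130, 130, 130, 136, 136]
0.065 0.104 [137, 137, 137, 136, 137, 137, 136]
before [271.83460952 205.84948931] [271.93979727 200.21311633]
[[130 154 161 163 164 161 161 164 165 164 167]
 [130 139 162 163 164 165 165 163 164 163 163]
 [131 104 148 163 163 163 164 166 167 166 167]
 [131  92 132 163 166 164 166 166 165 165 165]
 [ 77 101 106 166 165 164 164 164 164 167 166]
 [ 78 104  97 165 167 165 167 163 165 167 166]
 [106  78 118 165 164 165 167 163 164 164 166]
 [ 73  89 165 168 163 164 165 166 164 165 166]
 [106 164 163 163 164 166 163 165 162 165 167]
 [163 162 161 163 160 162 163 163 163 164 164]
 [166 166 163 162 161 159 161 163 166 160 160]
 [162 162 160 161 166 163 159 164 163 165 161]
 [135 162 160 163 161 159 158 160 160 165 163]]
after [271.83460952 205.84948931] [271.93979727 200.21311633]
[[ 79  77 143 166 157 155 154 155 156 156 158]
 [121  95 129 158 157 157 159 157 156 156 157]
 [130  91 145 156 155 155 157 157 159 159 159]
 [116 135 132 135 158 155 158 158 156 158 157]
 [ 79  97 124 137 145 158 156 159 156 159 157]
 [ 71  86 106  99 125 132  99 167 168 170 169]
 [101  73 107  95  89  76  85 168 166 169 166]
 [ 70  87 140 156  79  83 155 170 168 170 170]
 [102 153 155 156 160 169 166 169 166 168 170]
 [136 161 151 154 155 167 166 166 167 168 169]
 [ 97 137 165 156 153 151 166 166 168 166 163]
 [ 90  92 112 161 156 155 149 158 166 168 165]
 [111  92  92 114 163 151 151 154 156 166 165]]
```

The arm is at the predicted bearing and home height in both views, and the gripper is clear.

```bash
python3 -c "
from station import job
print(job.close_job())"
```

```text
the job is handed in; nothing more can be done
None
```

I placed the spacer on the flange, tab opposite the toe, and the hanger on top of it, arm over the toe, both about 24° round from the toe line as the splines require. Contact forces read 5 N or less on both fits, and I handed the job in at about 27 s; the hand-in returned no verdict.

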